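Put the screw cap back on the flask

TASK

The washed cap of the open blue flask lies on its side on the draining mat: put it back on the flask. Set it upright on the neck, take it afresh from above, turn it backwards (anticlockwise) until the thread drops into place, then screw it down clockwise until it is fully home, and let go. Leave the other things on the table where they are.

Things in the scene. Friction and masses are not known exactly. Their poses are not given: they have to be found in the camera images.
- cap_center (a point): Loose black plastic screw cap with orange band: cylinder 64 mm across, 52 mm tall, 0.1 to 0.17 kg, open at one end. Point on its axis, 26 mm from either end; z axis points out of the closed top. At the start it lies on its side in a groove of the mat, its axis level 37 mm above the table, closed top facing world -x within 0.4 rad; free space beside it.
- cap_mouth (a point): Centre of the cap's open end (26 mm from cap_center along -z), same axes. The bore is 57 mm across and 27 mm deep, solid above. Close to the mouth it has three equal inward thread lugs 120 degrees apart, reaching to 23 mm from the axis.
- cap_lug (a point): Middle of the underside of the lug on the cap's x axis: 26.5 mm from the axis, 2 mm inside the mouth; same axes as the cap. Each lug is 7 mm long round the bore and 4 mm high.
- neck_top (a point): Centre of the neck's top rim on the open flask (blue, 90 mm across), z up, 207 mm above the table. It stands fixed in a steel caddy beside a like flask that is closed, and neither turns nor tips. Neck 43 mm across, tapering to 35 mm in the top 7 mm; coarse right-hand three-start thread out to 54 mm across: the cap sinks 27 mm per full turn clockwise (from above).
- thread_start (a point): Upper side of one of three thread starts, on the flask's x axis, 24 mm from its axis, 12 mm below the rim (axes as neck_top); the others are 120 degrees on. From there threads run down clockwise; a stop rib 5 mm high on each, 40 degrees anticlockwise of the next start, bars a forward start. A cap set on rides on threads or ribs, mouth 13 to 19 mm below the rim, and stays upright if let go.
- home (a point): Where the centre of the cap's mouth is when fully home: 27 mm below the rim, which then meets the seal in the cap. Turned anticlockwise the riding cap climbs with the thread, 80 degrees at most (105 if set on the ribs). With its lugs 10 to 25 degrees past the starts it drops, if not held up, to 20.5 to 22.5 mm. Then 80 to 105 degrees clockwise sink it home; friction holds it there.
- caddy: Open steel box, 125 x 290 x 85 mm, fixed, long side along its y axis, holding the open and the closed flask 72 mm either side of its centre; origin under its centre. The closed flask's top is 232 mm above the table.
- mat: Light grey ridged draining mat, 200 x 260 mm, fixed; ridges along its x axis, tops 9 mm above the table, 34 mm apart; origin under its centre.
- tumbler_center (a point): Green plastic tumbler upside down on the same mat, 72 mm across, 95 mm tall; centre. Stays.
- mug: White mug, 80 mm across, 92 mm tall, standing near the caddy; origin at its underside. Stays.
- sauce: Yellow squeeze bottle with a cone tip, 68 mm across, 195 mm tall, behind the caddy; origin at its underside. Stays.
- film: Blue and yellow carton of wrapping film, 300 x 78 x 78 mm, at the back; origin at its underside. Stays.
- tape: Red parcel tape dispenser, about 190 mm long, 80 mm tall, at the right; origin at its underside. Stays.
- spatula: Spatula with a wooden handle, lying at the left. Stays.
- pickles: Green glass jar with a green lid, 84 mm across, 130 mm tall, right of the caddy; origin at its underside. Stays.
Not all that is in view belongs to the job. Of the things that look like the part that bears cap_center, the largest one is meant.

How it is judged:
By the outcome, as a careful person would: the job done as asked, in the order asked, and still so for the second after the job is handed in, with the robot touching nothing.
It also fails if it takes over 64 s, if anything falls off the work surface, if the arm or the gripper's body presses on something with over 40 N, if the wrist force passes 120 N, or if a joint passes its speed limit or range.

ROBOT

A 6-joint arm with a two-finger parallel gripper is mounted at the origin on the work surface. World frame = base frame: x ahead of the robot, y to its left, z up, the work surface at z = 0. Lengths are in m, angles in rad, forces in N, time in s.
With the tool pointing down it reaches from about 0.375 to 0.9 m from the base axis. Payload 3.1 kg.
Tool frame: the origin (TCP) lies midway between the tips of the shut fingers; the grasp point (between the pads) lies 19 mm behind it (manip.grasp_offset is the distance from the TCP to the grasp point, in m); z points along the fingers, y is the line along which they close (so a half turn about z gives the same grasp; the last joint's range is limited). The gripper opens to 85 mm and grips with 20 to 120 N. Pads are 22 mm wide; open, the fingers measure 114 mm over their backs; the gripper's body (76 mm by 85 mm) begins 54 mm behind the grasp point. The pads swing forward as they close: fully open they stand 13 mm farther back than shut.
Start: joints at [1.123, 0.527, 1.433, -0, 1.181, -0.178], TCP at [0.167, 0.602, 0.231] pointing down, gripper open.
Joint ranges: [-3.08, 3.08], [-0.75, 2.2], [0.22, 2.44], [-1.43, 4.57], [0, 2.65], [-2.85, 2.85]. Speed limits (rad/s): [2.79, 2.79, 3.14, 3.14, 3.14, 3.14].

INTERFACE

Orientations are given as a unit quaternion [x, y, z, w].
In Python, from station import sensors, cams, order, manip gives the robot as it stands.
- The arm moves only by the tool move_arm, never from a script. Its argument "targets" is a list of rows, each an object of numbers: "dx", "dy", "dz": the shift along the world's x, y, z normalised to -1 to 1, where 1 is 25 mm; "rx", "ry", "rz": the turn, a rotation vector about the world's x, y, z normalised to -1 to 1, where 1 is 30 degrees. A call has exactly 10 rows; each row shifts and turns the commanded pose from where the row before left it; what a row does not reach is not made up. A row lasts 1/8 s, in which the tool goes at most 62.5 mm and 10.7 degrees, less where a joint would pass 70% of its speed; a pose out of reach is approached as far as the arm can. A call with a number of a shift or a turn outside -1 to 1 is refused whole. A call with a gripper value outside its range is refused whole. "claw" is the opening in per cent of the stroke, from 0 (shut) to 100 (fully open), set as the call begins (left out, the last holds). The fingers move at their own pace and stop on an object; "newtons" is the grip in N (left out, the last holds). Time passes only in rows, so rows that do not move let the fingers close, or fill a call up. It gives the time, the measured TCP pose, the force, the opening and the grip force at its end, in the units of the state.
- sensors.sense(): the state, without advancing time (a new reading comes with each control period).
- cams.snapshot(name): name is "scene" or "top"; returns the picture (420x560x3 uint8, red, green, blue); there is no depth.
- cams.camera_model(name): a dict with "fx", "fy", "cx", "cy" (pixels), "extrinsics" (4x4, takes a point from world to camera coordinates). Camera axes: x right, y down, z forward; pixel columns grow to the right and rows downward; lengths in m; the calibration is good to about 2 mm. A picture is of the moment at which its call begins. camera_model takes no time and is no camera call.
- order.sign_off(): hands the job in; it is judged then, once.
The state is a dict: "t": time; "q": joint angles; "qd": joint speeds; "tau": joint torques, N m; "tcp_pos": TCP position; "tool_rot": TCP orientation; "force": force on the tool from outside, world axes, zero at the start; "ft_torque": the same for the moment, N m; "finger_gap": opening from 0.0 (shut) to 1.0 (fully open); "gripper_force": force on a finger pad.
Only numpy, scipy, OpenCV 4.12 (cv2) and the standard library are available. Lean on these libraries where they do the work, as an engineer would, in place of code of your own. Each camera call takes 0.05 s, during which the arm holds its last target. There are 200 camera calls.

## Working session

There is one attempt and no reset: what is moved stays moved. The work goes in short steps, Python scripts to look and compute and a tool call to move; the robot and the scene stay as the last step left them, time stands still between calls to the robot, and variables do not carry over. Pictures are saved under pics/ and viewed, at most 10 in all, crops included, and the job is handed in when it is done.

Besides the shell and the picture viewer there is one more tool, called in YAML: its name, and indented under it one key for each argument. move_arm: Moves the arm, as the interface text tells. Scaled input: -1 to 1 covers 25 mm each way for a shift and 30 degrees each way for a turn. Its arguments: {"type":"object","properties":{"targets":{"type":"array"},"claw":{"type":"number"},"newtons":{"type":"number"}},"required":["targets"]}

```bash
mkdir -p pics
python3 - <<'E'
from station import sensors,cams,order,manip
import cv2,numpy as np
for n in("scene","top"):
    cv2.imwrite(f"pics/{n}0.png",cams.snapshot(n)[:,:,::-1])
    m=cams.camera_model(n);print(n,m["fx"],m["fy"],m["cx"],m["cy"]);print(np.round(m["extrinsics"],4).tolist())
s=sensors.sense();print(s);print([a for a in dir(manip) if a[0]!='_'])
E
```

```text
scene 478.03732347322733 478.03732347322733 277.84729568259854 204.79525900256388
[[0.0218, 0.9997, -0.0093, -0.0472], [0.7464, -0.0225, -0.6651, -0.3484], [-0.6651, 0.0076, -0.7467, 1.914], [0.0, 0.0, 0.0, 1.0]]
top 497.565398889286 497.565398889286 276.0444974551512 207.4048667661867
[[-0.0184, -0.9998, -0.0125, 0.0693], [-0.9878, 0.0201, -0.1544, 0.58], [0.1547, 0.0095, -0.9879, 1.9794], [0.0, 0.0, 0.0, 1.0]]
{'t': 0.1, 'q': array([ 1.12250811e+00,  5.28392027e-01,  1.43376207e+00,  2.18771117e-05,
        1.18142628e+00, -1.78529786e-01]), 'qd': array([ 0.00148829, -0.00167406, -0.00298062,  0.00120278,  0.00087054,
       -0.00026629]), 'tau': array([ 3.77062233e-04, -4.43306744e+01, -1.78587145e+01, -2.56839767e-04,
        3.93426410e-03, -6.78016150e-06]), 'tcp_pos': array([0.1662619 , 0.60181233, 0.23042377]), 'tool_rot': array([ 1.34474685e-01,  9.90916531e-01, -9.42332144e-04, -3.16034469e-04]), 'force': array([0.27494003, 0.35467828, 0.09588495]), 'ft_torque': array([0.01090959, 0.01022072, 0.04513811]), 'gripper_force': 0.0, 'finger_gap': 1.0006508616665417}
['PlanningError', 'grasp_offset']
```

View pics/scene0.png

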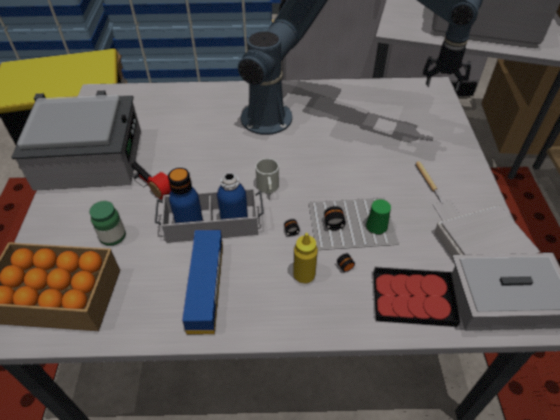

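View pics/top0.png

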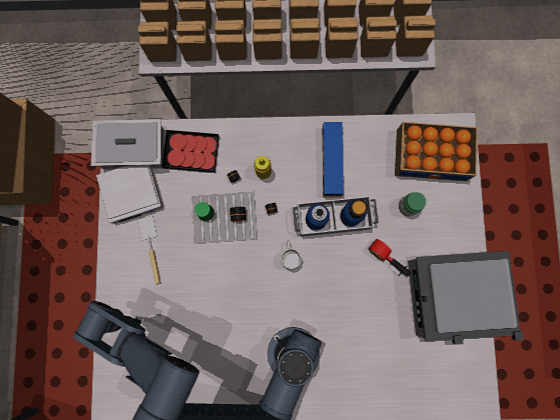

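The pictures show three black and orange caps:
- scene (335,217) / top (238,213), on the mat
- scene (292,227) / top (271,209)
- scene (346,262) / top (234,176)

The one on the mat is the largest and lies in a groove, so it fits the description. The open flask is at scene (231,195) / top (317,215). I'll confirm with one enlarged crop.

Run:
```python
import cv2,numpy as np
s=cv2.imread("pics/scene0.png");t=cv2.imread("pics/top0.png")
def c(i,x,y,w,h,W,H): return cv2.resize(i[y:y+h,x:x+w],(W,H),interpolation=cv2.INTER_CUBIC)
a=np.hstack([c(s,280,190,80,60,400,300),c(t,205,180,80,60,400,300)])
b=np.hstack([c(s,200,165,60,45,400,300),c(t,290,190,60,45,400,300)])
cv2.imwrite("pics/crop1.png",np.vstack([a,b]))
```

```text
(no output)
```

View pics/crop1.png

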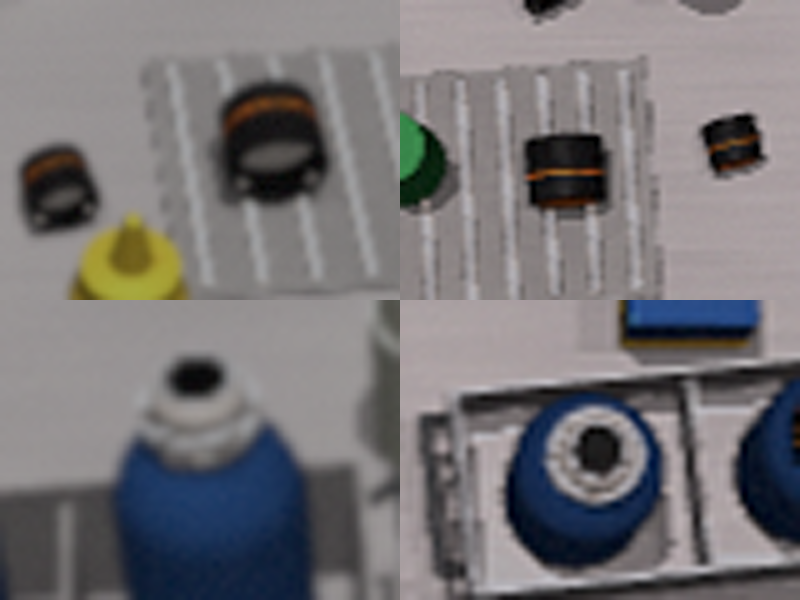

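```bash
cat > h.py <<'E'
import numpy as np,cv2
from station import sensors,cams
from scipy.optimize import minimize
from scipy.spatial.transform import Rotation as R
M={n:cams.camera_model(n) for n in("scene","top")}
def proj(n,P):
    m=M[n];E=np.array(m["extrinsics"]);c=np.atleast_2d(P)@E[:3,:3].T+E[:3,3]
    return c[:,:2]/c[:,2:]*[m["fx"],m["fy"]]+[m["cx"],m["cy"]]
def back(n,u,z):
    m=M[n];E=np.array(m["extrinsics"]);d=E[:3,:3].T@np.array([(u[0]-m["cx"])/m["fx"],(u[1]-m["cy"])/m["fy"],1.])
    o=-E[:3,:3].T@E[:3,3];return o+d*(z-o[2])/d[2]
E
python3 - <<'E'
from h import *
s=cv2.imread("pics/scene0.png");t=cv2.imread("pics/top0.png")
# neck: dark hole centroid and whole-light-neck
for n,i,b in(("scene",s,(218,165,244,190)),("top",t,(310,200,332,225))):
    x0,y0,x1,y1=b;g=i[y0:y1,x0:x1].astype(int);m=(g.max(2)<60).astype(np.uint8)
    k,l,st,c=cv2.connectedComponentsWithStats(m);j=1+np.argmax(st[1:,4]);u=c[j]+[x0,y0]
    print(n,"hole",u,st[j],back(n,u,.207).round(4))
# caps mask
t0={}
for n,i,b in(("scene",s,(318,200,352,236)),("top",t,(226,202,252,226))):
    x0,y0,x1,y1=b;g=i.astype(int);m=np.zeros(g.shape[:2],np.uint8)
    w=g[y0:y1,x0:x1];m[y0:y1,x0:x1]=((w.max(2)<75)|(w[...,2]-w[...,0]>50))
    k,l,st,c=cv2.connectedComponentsWithStats(m);j=1+np.argmax(st[1:,4]);m=(l==j).astype(np.uint8)
    h=cv2.convexHull(np.argwhere(m)[:,::-1].astype(np.int32));mm=np.zeros(m.shape,np.uint8);cv2.fillPoly(mm,[h],1);t0[n]=mm;print(n,st[j],mm.sum(),m.sum())
a=np.linspace(0,2*np.pi,40)
def pts(x,y,th,z=.037):
    d=np.array([np.cos(th),np.sin(th),0]);e=np.array([-d[1],d[0],0]);k=np.array([0,0,1.])
    return np.vstack([np.array([x,y,z])+q*.026*d+.032*(np.cos(a)[:,None]*e+np.sin(a)[:,None]*k) for q in(-1,1)])
S=8
def cost(p,ns=("scene","top"),o=False):
    r=0
    for n in ns:
        ys,xs=np.nonzero(t0[n]);x0,y0=xs.min()-6,ys.min()-6;w,hh=xs.max()+7-x0,ys.max()+7-y0
        A=cv2.resize(t0[n][y0:y0+hh,x0:x0+w],None,fx=S,fy=S,interpolation=cv2.INTER_NEAREST)
        h=cv2.convexHull((((proj(n,pts(*p))-[x0,y0]+.5)*S)).astype(np.float32))
        B=np.zeros_like(A);cv2.fillPoly(B,[h.astype(np.int32)],1);r+=1-(A&B).sum()/(A|B).sum()
    return r
g=back("top",(238,213),.037);print(g)
for ns in(("scene","top"),("scene",),("top",)):
    best=min((minimize(cost,[g[0],g[1],th],args=(ns,),method="Nelder-Mead",options=dict(initial_simplex=[[g[0],g[1],th],[g[0]+.01,g[1],th],[g[0],g[1]+.01,th],[g[0],g[1],th+.15]])) for th in(-.25,0,.25)),key=lambda r:r.fun)
    print(ns,best.x.round(4),best.fun)
# overlay of lug view + neck
print("others", [(k,back("top",u,z)[:2].round(3)) for k,u,z in(("tumbler",(204,211),.095),("sauce",(262,160),.19),("mug",(291,260),.09),("closed",(354,208),.232),("matUL",(194,197),0),("matUR",(253,192),0),("matLL",(194,243),0),("cadL",(294,210),.085),("cadR",(373,200),.085))])
E
```

```text
scene hole [229.         176.24137931] [ 8  9  7  5 29] [ 0.5359 -0.1059  0.207 ]
top hole [320.86 203.02] [ 0  1 22  5 50] [ 0.5691 -0.1115  0.207 ]
scene [323 206  23  25 415] 475 415
top [230 207  17  16 236] 249 236
[0.56260901 0.2138832  0.037     ]
('scene', 'top') [0.5591 0.2136 0.0451] 0.2528373674374417
('scene',) [ 0.5638  0.2119 -0.0602] 0.0866962305986696
('top',) [0.558  0.2142 0.0524] 0.09214041627834735
others [('tumbler', array([0.565, 0.344])), ('sauce', array([0.744, 0.107])), ('mug', array([0.365, 0.003])), ('closed', array([ 0.544, -0.231])), ('matUL', array([0.639, 0.401])), ('matUR', array([0.656, 0.154])), ('matLL', array([0.447, 0.4  ])), ('cadL', array([ 0.563, -0.014])), ('cadR', array([ 0.597, -0.33 ]))]
```

Run:
```python
from h import *
t=cv2.imread("pics/top0.png");s=cv2.imread("pics/scene0.png")
g=t[206:219,314:327].astype(int);m=(g.max(2)<75).astype(np.uint8)
k,l,st,c=cv2.connectedComponentsWithStats(m);j=1+np.argmax(st[1:,4]);u=c[j]+[314,206];print(u,st[j],back("top",u,.207).round(4))
# light neck outline centre at widest part (top view), thread ~ z .19
x0,y0=306,200;g=t[y0:228,x0:334].astype(int);m=((g.max(2)-g.min(2)<40)&(g.max(2)>90)).astype(np.uint8)
k,l,st,c=cv2.connectedComponentsWithStats(m);q=l[13,6];print("ring label",[ (st[i],(c[i]+[x0,y0]).round(1)) for i in range(1,k) if st[i,4]>20])
# closed cap orange top
x0,y0=340,195;g=t[y0:228,x0:370].astype(int);m=((g[...,2]-g[...,0]>60)).astype(np.uint8)
k,l,st,c=cv2.connectedComponentsWithStats(m);j=1+np.argmax(st[1:,4]);u=c[j]+[x0,y0];print(u,st[j],back("top",u,.232).round(4))
x0,y0=165,160;g=s[y0:195,x0:195].astype(int);m=((g[...,2]-g[...,0]>60)).astype(np.uint8)
k,l,st,c=cv2.connectedComponentsWithStats(m);j=1+np.argmax(st[1:,4]);u=c[j]+[x0,y0];print(u,st[j],back("scene",u,.232).round(4))
```

```text
[319.41025641 212.        ] [ 2  3  7  7 39] [ 0.5353 -0.105   0.207 ]
ring label [(array([ 0,  0, 28,  4, 65], dtype=int32), array([316.4, 200.8])), (array([ 18,   4,  10,  24, 123], dtype=int32), array([329.6, 217.1])), (array([  5,   6,  16,  15, 139], dtype=int32), array([318.7, 212.9]))]
[358.71532847 207.16788321] [ 12   6  14  13 137] [ 0.5467 -0.2482  0.232 ]
[178.10588235 174.32941176] [  5   9  17  12 170] [ 0.5487 -0.2494  0.232 ]
```

The mat cap is confirmed as the largest; in the scene view its mouth faces +x. Estimates:
- Cap: (0.560, 0.2135), yaw about 0.055 rad
- Neck: (0.5356, -0.1055)
- Caddy: yaw about 0.084 rad

I'll move there now.

move_arm:
  targets:
    - {"dx":0.7,"dy":-0.8,"rz":0.062}
    - {"dx":0.7,"dy":-0.8,"rz":0.062}
    - {"dx":0.7,"dy":-0.8,"rz":0.062}
    - {"dx":0.7,"dy":-0.8,"rz":0.062}
    - {"dx":0.7,"dy":-0.8,"rz":0.062}
    - {"dx":0.7,"dy":-0.8,"rz":0.062}
    - {"dx":0.7,"dy":-0.8,"rz":0.062}
    - {"dx":0.7,"dy":-0.8,"rz":0.062}
    - {"dx":0.7,"dy":-0.8,"rz":0.062}
    - {"dx":0.7,"dy":-0.8,"rz":0.062}
  claw: 100
  newtons: 50

```text
schema error: expected keys dx, dy, dz, rx, ry, rz
```

move_arm:
  targets:
    - {"dx":0.68,"dy":-0.76,"ry":-0.133,"rx":0.007}
    - {"dx":0.68,"dy":-0.76,"ry":-0.133,"rx":0.007}
    - {"dx":0.68,"dy":-0.76,"ry":-0.133,"rx":0.007}
    - {"dx":0.68,"dy":-0.76,"ry":-0.133,"rx":0.007}
    - {"dx":0.68,"dy":-0.76,"ry":-0.133,"rx":0.007}
    - {"dx":0.68,"dy":-0.76,"ry":-0.133,"rx":0.007}
    - {"dx":0.68,"dy":-0.76,"ry":-0.133,"rx":0.007}
    - {"dx":0.68,"dy":-0.76,"ry":-0.133,"rx":0.007}
    - {"dx":0.68,"dy":-0.76,"ry":-0.133,"rx":0.007}
    - {"dx":0.68,"dy":-0.76,"ry":-0.133,"rx":0.007}

```text
schema error: expected keys dx, dy, dz, rx, ry, rz
```

move_arm:
  targets:
    - {"dx":0.7,"dy":-0.8,"dz":0,"rx":0,"ry":0,"rz":0.062}
    - {"dx":0.7,"dy":-0.8,"dz":0,"rx":0,"ry":0,"rz":0.062}
    - {"dx":0.7,"dy":-0.8,"dz":0,"rx":0,"ry":0,"rz":0.062}
    - {"dx":0.7,"dy":-0.8,"dz":0,"rx":0,"ry":0,"rz":0.062}
    - {"dx":0.7,"dy":-0.8,"dz":0,"rx":0,"ry":0,"rz":0.062}
    - {"dx":0.7,"dy":-0.8,"dz":0,"rx":0,"ry":0,"rz":0.062}
    - {"dx":0.7,"dy":-0.8,"dz":0,"rx":0,"ry":0,"rz":0.062}
    - {"dx":0.7,"dy":-0.8,"dz":0,"rx":0,"ry":0,"rz":0.062}
    - {"dx":0.7,"dy":-0.8,"dz":0,"rx":0,"ry":0,"rz":0.062}
    - {"dx":0.7,"dy":-0.8,"dz":0,"rx":0,"ry":0,"rz":0.062}
  claw: 100
  newtons: 50

```text
t: 1.35
tcp_pos: [0.3418, 0.4015, 0.231]
tool_rot: [-0.028, 1.0, -0.0, -0.0]
force: [0.0, 0.3, 0.3]
finger_gap: 0.998
gripper_force: 0.0
```

move_arm:
  targets:
    - {"dx":0.68,"dy":-0.76,"dz":0,"rx":0.007,"ry":-0.133,"rz":0}
    - {"dx":0.68,"dy":-0.76,"dz":0,"rx":0.007,"ry":-0.133,"rz":0}
    - {"dx":0.68,"dy":-0.76,"dz":0,"rx":0.007,"ry":-0.133,"rz":0}
    - {"dx":0.68,"dy":-0.76,"dz":0,"rx":0.007,"ry":-0.133,"rz":0}
    - {"dx":0.68,"dy":-0.76,"dz":0,"rx":0.007,"ry":-0.133,"rz":0}
    - {"dx":0.68,"dy":-0.76,"dz":0,"rx":0.007,"ry":-0.133,"rz":0}
    - {"dx":0.68,"dy":-0.76,"dz":0,"rx":0.007,"ry":-0.133,"rz":0}
    - {"dx":0.68,"dy":-0.76,"dz":0,"rx":0.007,"ry":-0.133,"rz":0}
    - {"dx":0.68,"dy":-0.76,"dz":0,"rx":0.007,"ry":-0.133,"rz":0}
    - {"dx":0.68,"dy":-0.76,"dz":0,"rx":0.007,"ry":-0.133,"rz":0}

```text
t: 2.6
tcp_pos: [0.5046, 0.2185, 0.2319]
tool_rot: [-0.023, 0.944, 0.003, 0.328]
force: [0.2, -0.6, -0.1]
finger_gap: 1.005
gripper_force: 0.0
```

```bash
cat > st.py <<'E'
from h import *
import sys
s=sensors.sense();r=R.from_quat(s["tool_rot"]).as_matrix();p=s["tcp_pos"]
print("t",round(s["t"],2),"tcp",p.round(4),"z",r[:,2].round(3),"y",r[:,1].round(3),"q",s["q"].round(3),"F",s["force"].round(1),"T",s["ft_torque"].round(2),"gap",round(s["finger_gap"],3),"gf",round(s["gripper_force"],1))
E
python3 st.py
```

```text
t 2.6 tcp [0.5046 0.2185 0.2319] z [ 0.619  0.021 -0.785] y [-0.046  0.999 -0.009] q [ 0.291  0.327  2.075 -1.068  0.18  -0.32 ] F [ 0.2 -0.6 -0.1] T [-0.03  0.3  -0.02] gap 1.005 gf 0.0
```

move_arm:
  targets:
    - {"dx":0,"dy":0,"dz":-0.35,"rx":-0.003,"ry":0.05,"rz":0}
    - {"dx":0,"dy":0,"dz":-0.35,"rx":-0.003,"ry":0.05,"rz":0}
    - {"dx":0,"dy":0,"dz":-0.35,"rx":-0.003,"ry":0.05,"rz":0}
    - {"dx":0,"dy":0,"dz":-0.35,"rx":-0.003,"ry":0.05,"rz":0}
    - {"dx":0,"dy":0,"dz":-0.35,"rx":-0.003,"ry":0.05,"rz":0}
    - {"dx":0,"dy":0,"dz":-0.35,"rx":-0.003,"ry":0.05,"rz":0}
    - {"dx":0,"dy":0,"dz":-0.35,"rx":-0.003,"ry":0.05,"rz":0}
    - {"dx":0,"dy":0,"dz":-0.35,"rx":-0.003,"ry":0.05,"rz":0}
    - {"dx":0,"dy":0,"dz":-0.35,"rx":-0.003,"ry":0.05,"rz":0}
    - {"dx":0,"dy":0,"dz":-0.35,"rx":-0.003,"ry":0.05,"rz":0}

```text
t: 3.85
tcp_pos: [0.5047, 0.2195, 0.1446]
tool_rot: [-0.026, 0.979, -0.001, 0.201]
force: [-1.3, 0.2, -0.3]
finger_gap: 1.005
gripper_force: 0.0
```

```bash
cat > fk.py <<'E'
from h import *
from scipy.optimize import least_squares
# tool pose: Rz(q1)Ry(q2+q3)Rz(q4)Ry(q5)Rz(q6'); params h,L1,L2,Lt,d,e(elbow offset)
def fk(q,k):
    h,L1,L2,Lt,d,e=k;A=R.from_euler('z',q[0]);B=A*R.from_euler('y',q[1]);C=A*R.from_euler('y',q[1]+q[2])
    T=C*R.from_euler('z',q[3])*R.from_euler('y',q[4])*R.from_euler('z',q[5])
    return np.array([0,0,h])+A.apply([0,d,0])+B.apply([0,0,L1])+C.apply([e,0,L2])+T.apply([0,0,Lt]),T
E
cat > fit.py <<'E'
from fk import *
D=[([1.12250811,.528392027,1.43376207,0,1.18142628,-.178529786],[.1662619,.60181233,.23042377]),([.291,.327,2.075,-1.068,.18,-.32],[.5046,.2185,.2319])]
s=sensors.sense();D.append((s["q"],s["tcp_pos"]))
best=min((least_squares(lambda k:np.concatenate([1000*(fk(q,k)[0]-p) for q,p in D]+[[.1*k[5]*1000]]),k0) for k0 in([.3,.4,.4,.3,.11,0],[.2,.5,.35,.2,.11,0])),key=lambda r:r.cost)
print(best.x.round(4),best.fun.round(1));np.save("k.npy",best.x)
T=fk(s["q"],best.x)[1];print((T.inv()*R.from_quat(s["tool_rot"])).as_rotvec())
E
python3 st.py; python3 fit.py
```

```text
t 3.85 tcp [0.5047 0.2195 0.1446] z [ 0.394  0.009 -0.919] y [-0.05   0.999 -0.012] q [ 0.258  0.485  1.981 -0.322  0.295 -1.075] F [-1.3  0.2 -0.3] T [-0.03  0.21  0.02] gap 1.005 gf 0.0
[0.2459 0.5907 0.3828 0.2858 0.1101 0.1001] [ 0.1 -1.7  1.3 -1.1  0.4 -1.1  2.4  0.8 -0.2 10. ]
[-3.08286933e-16 -4.14260567e-17  1.57079633e+00]
```

```bash
sed -i 's/+\[\[.1\*k\[5\]\*1000\]\]//' fit.py; python3 fit.py
cat > ik.py <<'E'
from fk import *
k=np.load("k.npy");LO=[-3.08,-.75,.22,-1.43,0,-2.85];HI=[3.08,2.2,2.44,4.57,2.65,2.85]
OFF=R.from_euler('z',np.pi/2)
def ik(p,T,q0=None):
    f=lambda q:(lambda r:np.concatenate([(r[0]-p)*10,((r[1]*OFF).inv()*T).as_rotvec()*2]))(fk(q,k))
    seeds=[q0] if q0 is not None else [[np.arctan2(p[1],p[0])-.2,.6,1.6,a,b,c] for a in(0,3.14) for b in(.3,1.5) for c in(-2.,-.5,1.,2.5)]
    o=[]
    for z in seeds:
        r=least_squares(f,np.clip(z,np.array(LO)+.01,np.array(HI)-.01),bounds=(LO,HI))
        if r.cost<1e-6 and not any(np.allclose(r.x,w,atol=.02) for w in o): o.append(r.x)
    return o
def tool(az,tilt,spin=0): # tilt: deg outward(+) from down along az; closing axis perpendicular to az
    z=np.array([np.sin(np.radians(tilt))*np.cos(az),np.sin(np.radians(tilt))*np.sin(az),-np.cos(np.radians(tilt))])
    y=np.array([-np.sin(az),np.cos(az),0]);return R.from_matrix(np.c_[np.cross(y,z),y,z])
E
python3 - <<'E'
from ik import *
cap=np.array([.560,.2135,.037]);nk=np.array([.5356,-.1055,.222])
for t in(20,30,40):
    T=tool(.055,t);p=cap+.022*T.as_matrix()[:,2]
    print("grasp",t,[x.round(2).tolist() for x in ik(p,T)])
    for az in(-.6,-.3,.0,.3):
        T=tool(az,t-90);p=nk+.022*T.as_matrix()[:,2];print("  place",az,[x.round(2).tolist() for x in ik(p,T)])
E
```

```text
[0.2723 0.5887 0.3912 0.296  0.111  0.1137] [ 0. -0. -0.  0.  0. -0. -0.  0.  0.]
[-3.08286933e-16 -4.14260567e-17  1.57079633e+00]
grasp 20 [[0.2, 0.78, 1.87, -0.32, 0.16, -1.12]]
  place -0.6 [[-0.46, 0.98, 1.08, 0.17, 2.29, -1.41]]
  place -0.3 [[-0.37, 1.0, 1.03, -0.09, 2.33, -1.65]]
  place 0.0 [[-0.27, 0.99, 1.04, -0.34, 2.29, -1.89]]
  place 0.3 [[-0.18, 0.97, 1.1, -0.55, 2.17, -2.08]]
grasp 30 [[0.21, 0.81, 1.97, 3.62, 0.17, 1.24]]
  place -0.6 [[-0.46, 0.9, 1.13, 0.14, 2.14, -1.42]]
  place -0.3 [[-0.37, 0.92, 1.09, -0.07, 2.18, -1.65]]
  place 0.0 [[-0.28, 0.92, 1.1, -0.29, 2.14, -1.87]]
  place 0.3 [[-0.19, 0.9, 1.15, -0.48, 2.04, -2.06]]
grasp 40 [[0.23, 0.87, 2.06, 3.38, 0.49, 1.49]]
  place -0.6 [[-0.46, 0.83, 1.2, 0.12, 1.98, -1.43]]
  place -0.3 [[-0.37, 0.84, 1.16, -0.06, 2.01, -1.64]]
  place 0.0 [[-0.29, 0.84, 1.17, -0.24, 1.98, -1.86]]
  place 0.3 [[-0.21, 0.82, 1.22, -0.4, 1.89, -2.05]]
```

```bash
cat > plan.py <<'E'
from ik import *
def seg(p0,T0,p1,T1,n,q,dec=2):
    d=(np.array(p1)-p0)/n/.025; w=(T1*T0.inv()).as_rotvec()/n/np.radians(30)
    row=np.r_[d,w].round(dec+1);print("rows x%d:"%n,row.tolist())
    p,T=np.array(p0),T0;mx=0
    for i in range(n):
        p=p+row[:3]*.025;T=R.from_rotvec(row[3:]*np.radians(30))*T
        s=ik(p,T,q)
        if not s: print("  no ik at",i,p.round(3));return p,T,q
        v=np.abs(s[0]-q)/.125/np.array([2.79,2.79,3.14,3.14,3.14,3.14]);mx=max(mx,v.max());q=s[0]
    print("  end",p.round(4),"q",q.round(2),"max speed frac",mx.round(2));return p,T,q
def now():
    s=sensors.sense();return s["tcp_pos"],R.from_quat(s["tool_rot"]),s["q"]
E
python3 - <<'E'
from plan import *
cap=np.array([.560,.2135,.037])
for t in(15,18):
    print(t);T=tool(.055,t);z=T.as_matrix()[:,2];g=cap+.022*z
    a=now();a=seg(a[0],a[1],g-.08*z,T,10,a[2]);b=seg(a[0],a[1],g,T,10,a[2])
    c=seg(b[0],b[1],b[0]+[0,-.04,.2],T,10,b[2]);
    T2=tool(-.1,t-90);p=np.array([.5356,-.1055,.27])+.022*T2.as_matrix()[:,2]
    Tm=R.from_rotvec((T2*T.inv()).as_rotvec()/2)*T
    d=seg(c[0],c[1],(c[0]+p)/2,Tm,10,c[2]);seg(d[0],d[1],p,T2,10,d[2])
E
```

```text
15
rows x10: [0.161, -0.027, -0.206, 0.001, 0.027, 0.001]
  end [0.545  0.2127 0.0931] q [ 0.2   0.61  1.84 -0.09  0.43 -1.35] max speed frac 0.1
rows x10: [0.083, 0.004, -0.309, -0.0, 0.0, -0.0]
  end [0.5657 0.2137 0.0158] q [ 0.19  0.77  1.82 -0.12  0.29 -1.32] max speed frac 0.05
rows x10: [0.0, -0.16, 0.8, -0.0, 0.0, -0.0]
  end [0.5657 0.1737 0.2158] q [ 0.12  0.42  1.73 -0.02  0.73 -1.49] max speed frac 0.12
rows x10: [-0.102, -0.554, 0.097, 0.003, 0.15, -0.012]
  end [0.5402 0.0352 0.2401] q [-0.13  0.65  1.29 -0.03  1.73 -1.68] max speed frac 0.29
rows x10: [-0.103, -0.555, 0.097, 0.004, 0.151, -0.012]
  end [ 0.5145 -0.1035  0.2643] q [-0.3   0.98  1.   -0.3   2.44 -1.86] max speed frac 0.22
18
rows x10: [0.15, -0.028, -0.21, 0.001, 0.017, 0.001]
  end [0.5422 0.2125 0.0921] q [ 0.21  0.61  1.88 -0.15  0.34 -1.29] max speed frac 0.06
rows x10: [0.098, 0.005, -0.304, 0.0, 0.0, -0.0]
  end [0.5667 0.2137 0.0161] q [ 0.2   0.77  1.85 -0.22  0.21 -1.22] max speed frac 0.05
rows x10: [0.0, -0.16, 0.8, 0.0, 0.0, -0.0]
  end [0.5667 0.1737 0.2161] q [ 0.12  0.41  1.76 -0.04  0.65 -1.48] max speed frac 0.13
rows x10: [-0.104, -0.554, 0.094, 0.004, 0.15, -0.012]
  end [0.5407 0.0352 0.2396] q [-0.13  0.62  1.32 -0.02  1.67 -1.68] max speed frac 0.29
rows x10: [-0.104, -0.555, 0.095, 0.003, 0.151, -0.011]
  end [ 0.5147 -0.1035  0.2633] q [-0.3   0.96  1.01 -0.29  2.4  -1.85] max speed frac 0.22
```

Feasible. I'll use an 18° outward tilt and check with a picture just before the descent.

move_arm:
  targets:
    - {"dx":0.15,"dy":-0.03,"dz":-0.21,"rx":0,"ry":0.017,"rz":0}
    - {"dx":0.15,"dy":-0.03,"dz":-0.21,"rx":0,"ry":0.017,"rz":0}
    - {"dx":0.15,"dy":-0.03,"dz":-0.21,"rx":0,"ry":0.017,"rz":0}
    - {"dx":0.15,"dy":-0.03,"dz":-0.21,"rx":0,"ry":0.017,"rz":0}
    - {"dx":0.15,"dy":-0.03,"dz":-0.21,"rx":0,"ry":0.017,"rz":0}
    - {"dx":0.15,"dy":-0.03,"dz":-0.21,"rx":0,"ry":0.017,"rz":0}
    - {"dx":0.15,"dy":-0.03,"dz":-0.21,"rx":0,"ry":0.017,"rz":0}
    - {"dx":0.15,"dy":-0.03,"dz":-0.21,"rx":0,"ry":0.017,"rz":0}
    - {"dx":0.15,"dy":-0.03,"dz":-0.21,"rx":0,"ry":0.017,"rz":0}
    - {"dx":0.15,"dy":-0.03,"dz":-0.21,"rx":0,"ry":0.017,"rz":0}

```text
t: 5.1
tcp_pos: [0.5427, 0.212, 0.0923]
tool_rot: [-0.026, 0.987, 0.0, 0.158]
force: [0.3, 0.6, 0.6]
finger_gap: 0.998
gripper_force: 0.0
```

```bash
python3 st.py
python3 - <<'E'
from h import *
s=cams.snapshot("scene")[:,:,::-1];t=cams.snapshot("top")[:,:,::-1]
c=lambda i,x,y,w,h:cv2.resize(i[y:y+h,x:x+w],(400,400),interpolation=cv2.INTER_CUBIC)
cv2.imwrite("pics/c2.png",np.hstack([c(s,285,160,90,90),c(t,195,170,90,90)]))
E
```

```text
t 5.1 tcp [0.5427 0.212  0.0923] z [ 0.312  0.009 -0.95 ] y [-0.051  0.999 -0.007] q [ 0.21   0.613  1.88  -0.169  0.341 -1.263] F [0.3 0.6 0.6] T [-0.05  0.15  0.  ] gap 0.998 gf 0.0
```

View pics/c2.png

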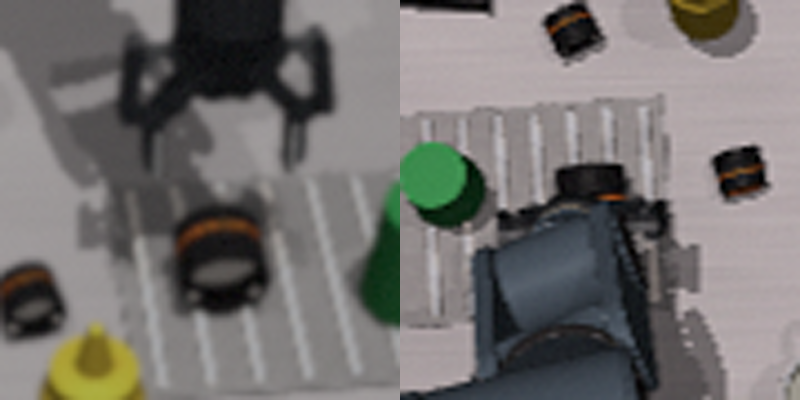

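The fingers (crop x 148 and 292) straddle the cap (crop x 220) centrally, with nothing in the way. I'll descend and close.

move_arm:
  targets:
    - {"dx":0.1,"dy":0.01,"dz":-0.305,"rx":0,"ry":0,"rz":0}
    - {"dx":0.1,"dy":0.01,"dz":-0.305,"rx":0,"ry":0,"rz":0}
    - {"dx":0.1,"dy":0.01,"dz":-0.305,"rx":0,"ry":0,"rz":0}
    - {"dx":0.1,"dy":0.01,"dz":-0.305,"rx":0,"ry":0,"rz":0}
    - {"dx":0.1,"dy":0.01,"dz":-0.305,"rx":0,"ry":0,"rz":0}
    - {"dx":0.1,"dy":0.01,"dz":-0.305,"rx":0,"ry":0,"rz":0}
    - {"dx":0.1,"dy":0.01,"dz":-0.305,"rx":0,"ry":0,"rz":0}
    - {"dx":0.1,"dy":0.01,"dz":-0.305,"rx":0,"ry":0,"rz":0}
    - {"dx":0.1,"dy":0.01,"dz":-0.305,"rx":0,"ry":0,"rz":0}
    - {"dx":0.1,"dy":0.01,"dz":-0.305,"rx":0,"ry":0,"rz":0}

```text
t: 6.45
tcp_pos: [0.5676, 0.2146, 0.0159]
tool_rot: [-0.026, 0.987, 0.0, 0.158]
force: [-0.3, 0.8, -0.4]
finger_gap: 0.996
gripper_force: 0.0
```

move_arm:
  targets:
    - {"dx":0,"dy":0,"dz":0,"rx":0,"ry":0,"rz":0}
    - {"dx":0,"dy":0,"dz":0,"rx":0,"ry":0,"rz":0}
    - {"dx":0,"dy":0,"dz":0,"rx":0,"ry":0,"rz":0}
    - {"dx":0,"dy":0,"dz":0,"rx":0,"ry":0,"rz":0}
    - {"dx":0,"dy":0,"dz":0,"rx":0,"ry":0,"rz":0}
    - {"dx":0,"dy":0,"dz":0,"rx":0,"ry":0,"rz":0}
    - {"dx":0,"dy":0,"dz":0,"rx":0,"ry":0,"rz":0}
    - {"dx":0,"dy":0,"dz":0,"rx":0,"ry":0,"rz":0}
    - {"dx":0,"dy":0,"dz":0.1,"rx":0,"ry":0,"rz":0}
    - {"dx":0,"dy":0,"dz":0.1,"rx":0,"ry":0,"rz":0}
  claw: 0
  newtons: 50

```text
t: 7.7
tcp_pos: [0.5669, 0.2151, 0.0211]
tool_rot: [-0.026, 0.987, 0.001, 0.158]
force: [-0.2, 0.8, -1.2]
finger_gap: 0.74
gripper_force: 54.8
```

```bash
python3 st.py
```

```text
t 7.7 tcp [0.5669 0.2151 0.0211] z [ 0.311  0.009 -0.95 ] y [-0.051  0.999 -0.007] q [ 0.206  0.765  1.844 -0.245  0.227 -1.188] F [-0.2  0.8 -1.2] T [-0.02  0.23 -0.02] gap 0.74 gf 54.8
```

```bash
cat > cap.py <<'E'
from plan import *
p0=np.array([.5676,.2146,.0159]);T0=R.from_quat([-0.026, 0.987, 0.0, 0.158])
CT=T0.inv().apply(np.array([.560,.2135,.037])-p0)      # cap centre in tool frame
s=T0.as_matrix()[:,1];d=np.cross(s,[0,0,1.]);d/=np.linalg.norm(d)
AX=T0.inv().apply(-d)                                   # cap +z in tool frame
def goal(az,c):  # tool pose with cap upright, tool azimuth az
    y=np.array([-np.sin(az),np.cos(az),0]);
    A=np.c_[AX,[0,1,0],np.cross(AX,[0,1,0])];B=np.c_[[0,0,1],y,np.cross([0,0,1],y)]
    T=R.from_matrix(B@np.linalg.inv(A));return np.array(c)-T.apply(CT),T
E
python3 - <<'E'
from cap import *
print(CT,AX)
a=now();a=seg(a[0],a[1],a[0]+[0,-.05,.2],a[1],10,a[2])
p,T=goal(-.27,[.5356,-.1055,.260])
Tm=R.from_rotvec((T*a[1].inv()).as_rotvec()/2)*a[1]
b=seg(a[0],a[1],(a[0]+p)/2+[0,0,.02],Tm,10,a[2]);c=seg(b[0],b[1],p,T,10,b[2])
seg(c[0],c[1],c[0]+[0,0,-.03],T,10,c[2])
E
```

```text
[ 0.00068449 -0.00088177 -0.02242619] [ 9.50094542e-01  5.53894449e-18 -3.11962116e-01]
rows x10: [0.0, -0.2, 0.8, 0.0, 0.0, 0.0]
  end [0.5669 0.1651 0.2211] q [ 0.11  0.4   1.76 -0.04  0.66 -1.49] max speed frac 0.14
rows x10: [-0.103, -0.528, 0.142, 0.017, 0.15, -0.025]
  end [0.5412 0.0331 0.2566] q [-0.16  0.6   1.31  0.03  1.7  -1.64] max speed frac 0.3
rows x10: [-0.103, -0.528, -0.017, 0.017, 0.149, -0.024]
  end [ 0.5154 -0.0989  0.2524] q [-0.36  0.97  1.02 -0.12  2.41 -1.69] max speed frac 0.2
rows x10: [0.0, 0.0, -0.12, 0.0, 0.0, -0.0]
  end [ 0.5154 -0.0989  0.2224] q [-0.36  1.    1.02 -0.12  2.36 -1.68] max speed frac 0.01
```

move_arm:
  targets:
    - {"dx":0,"dy":0,"dz":0.8,"rx":0,"ry":0,"rz":0}
    - {"dx":0,"dy":-0.2,"dz":0.8,"rx":0,"ry":0,"rz":0}
    - {"dx":0,"dy":-0.2,"dz":0.8,"rx":0,"ry":0,"rz":0}
    - {"dx":0,"dy":-0.2,"dz":0.8,"rx":0,"ry":0,"rz":0}
    - {"dx":0,"dy":-0.2,"dz":0.8,"rx":0,"ry":0,"rz":0}
    - {"dx":0,"dy":-0.2,"dz":0.8,"rx":0,"ry":0,"rz":0}
    - {"dx":0,"dy":-0.2,"dz":0.8,"rx":0,"ry":0,"rz":0}
    - {"dx":0,"dy":-0.2,"dz":0.8,"rx":0,"ry":0,"rz":0}
    - {"dx":0,"dy":-0.2,"dz":0.8,"rx":0,"ry":0,"rz":0}
    - {"dx":0,"dy":-0.4,"dz":0.8,"rx":0,"ry":0,"rz":0}

```text
t: 8.95
tcp_pos: [0.5667, 0.1651, 0.2217]
tool_rot: [-0.026, 0.987, 0.001, 0.158]
force: [0.4, -0.1, -1.4]
finger_gap: 0.741
gripper_force: 55.3
```

move_arm:
  targets:
    - {"dx":-0.1,"dy":-0.53,"dz":0.14,"rx":0.017,"ry":0.15,"rz":-0.025}
    - {"dx":-0.1,"dy":-0.53,"dz":0.14,"rx":0.017,"ry":0.15,"rz":-0.025}
    - {"dx":-0.1,"dy":-0.53,"dz":0.14,"rx":0.017,"ry":0.15,"rz":-0.025}
    - {"dx":-0.1,"dy":-0.53,"dz":0.14,"rx":0.017,"ry":0.15,"rz":-0.025}
    - {"dx":-0.1,"dy":-0.53,"dz":0.14,"rx":0.017,"ry":0.15,"rz":-0.025}
    - {"dx":-0.1,"dy":-0.53,"dz":0.14,"rx":0.017,"ry":0.15,"rz":-0.025}
    - {"dx":-0.1,"dy":-0.53,"dz":0.14,"rx":0.017,"ry":0.15,"rz":-0.025}
    - {"dx":-0.1,"dy":-0.53,"dz":0.14,"rx":0.017,"ry":0.15,"rz":-0.025}
    - {"dx":-0.1,"dy":-0.53,"dz":0.14,"rx":0.017,"ry":0.15,"rz":-0.025}
    - {"dx":-0.1,"dy":-0.53,"dz":0.14,"rx":0.017,"ry":0.15,"rz":-0.025}

```text
t: 10.2
tcp_pos: [0.5424, 0.0322, 0.2561]
tool_rot: [0.046, 0.971, 0.043, -0.232]
force: [0.9, -0.4, -2.0]
finger_gap: 0.737
gripper_force: 55.3
```

```bash
python3 st.py
python3 - <<'E'
from cap import *
a=now();p,T=goal(-.27,[.5356,-.1055,.260]);c=seg(a[0],a[1],p,T,10,a[2])
E
```

```text
t 10.2 tcp [0.5424 0.0322 0.2561] z [-0.446  0.105 -0.889] y [0.11  0.992 0.062] q [-0.164  0.604  1.306  0.031  1.705 -1.643] F [ 0.9 -0.4 -2. ] T [-0.09 -0.33 -0.02] gap 0.737 gf 55.3
rows x10: [-0.108, -0.525, -0.015, 0.017, 0.149, -0.024]
  end [ 0.5154 -0.099   0.2524] q [-0.36  0.97  1.02 -0.12  2.41 -1.69] max speed frac 0.2
```

move_arm:
  targets:
    - {"dx":-0.108,"dy":-0.525,"dz":-0.015,"rx":0.017,"ry":0.149,"rz":-0.024}
    - {"dx":-0.108,"dy":-0.525,"dz":-0.015,"rx":0.017,"ry":0.149,"rz":-0.024}
    - {"dx":-0.108,"dy":-0.525,"dz":-0.015,"rx":0.017,"ry":0.149,"rz":-0.024}
    - {"dx":-0.108,"dy":-0.525,"dz":-0.015,"rx":0.017,"ry":0.149,"rz":-0.024}
    - {"dx":-0.108,"dy":-0.525,"dz":-0.015,"rx":0.017,"ry":0.149,"rz":-0.024}
    - {"dx":-0.108,"dy":-0.525,"dz":-0.015,"rx":0.017,"ry":0.149,"rz":-0.024}
    - {"dx":-0.108,"dy":-0.525,"dz":-0.015,"rx":0.017,"ry":0.149,"rz":-0.024}
    - {"dx":-0.108,"dy":-0.525,"dz":-0.015,"rx":0.017,"ry":0.149,"rz":-0.024}
    - {"dx":-0.108,"dy":-0.525,"dz":-0.015,"rx":0.017,"ry":0.149,"rz":-0.024}
    - {"dx":-0.108,"dy":-0.525,"dz":-0.015,"rx":0.017,"ry":0.149,"rz":-0.024}

```text
t: 11.45
tcp_pos: [0.5156, -0.0992, 0.2516]
tool_rot: [0.108, 0.803, 0.078, -0.581]
force: [-0.4, -0.5, -1.4]
finger_gap: 0.734
gripper_force: 55.4
```

```bash
python3 st.py
cat > shot.py <<'E'
from h import *
import sys
s=cams.snapshot("scene")[:,:,::-1];t=cams.snapshot("top")[:,:,::-1]
for n,i in(("s",s),("t",t)): cv2.imwrite(f"pics/{sys.argv[1]}_{n}.png",i)
c=lambda i,x,y,w,h:cv2.resize(i[y:y+h,x:x+w],(400,400),interpolation=cv2.INTER_CUBIC)
cv2.imwrite(f"pics/{sys.argv[1]}.png",np.hstack([c(s,190,135,80,80),c(t,280,170,80,80)]))
E
python3 shot.py c3
python3 - <<'E'
from cap import *
a=now();z=a[1].apply(AX);c=a[0]+a[1].apply(CT);print("cap",c.round(4),"axis",z.round(3));print(proj("scene",np.array([c-.026*z,c+.026*z])).round(1),proj("top",np.array([c+.026*z])).round(1))
E
```

```text
t 11.45 tcp [ 0.5156 -0.0992  0.2516] z [-0.916  0.251 -0.312] y [ 0.264  0.964 -0.   ] q [-0.355  0.972  1.012 -0.124  2.407 -1.69 ] F [-0.4 -0.5 -1.4] T [-0.17 -0.69 -0.03] gap 0.734 gf 55.4
cap [ 0.5352 -0.1065  0.2573] axis [ 0.001 -0.     1.   ]
[[228.1 170.1]
 [226.5 156.8]] [[321.4 208.9]]
```

View pics/c3.png

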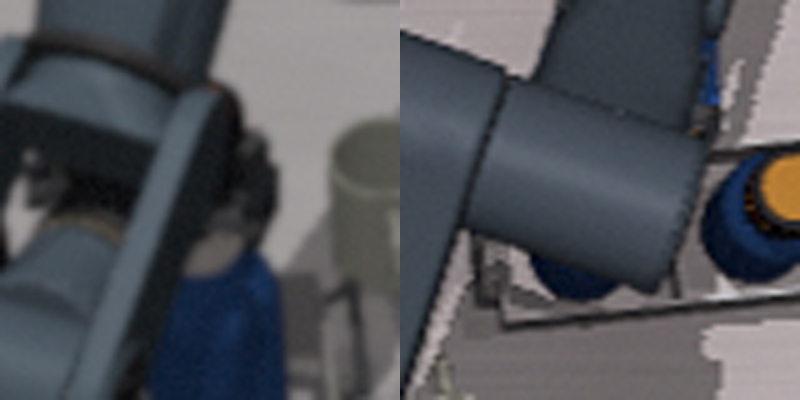

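move_arm:
  targets:
    - {"dx":0.02,"dy":0.04,"dz":-0.13,"rx":0,"ry":0,"rz":0}
    - {"dx":0,"dy":0,"dz":-0.13,"rx":0,"ry":0,"rz":0}
    - {"dx":0,"dy":0,"dz":-0.13,"rx":0,"ry":0,"rz":0}
    - {"dx":0,"dy":0,"dz":-0.13,"rx":0,"ry":0,"rz":0}
    - {"dx":0,"dy":0,"dz":-0.13,"rx":0,"ry":0,"rz":0}
    - {"dx":0,"dy":0,"dz":-0.13,"rx":0,"ry":0,"rz":0}
    - {"dx":0,"dy":0,"dz":-0.13,"rx":0,"ry":0,"rz":0}
    - {"dx":0,"dy":0,"dz":-0.13,"rx":0,"ry":0,"rz":0}
    - {"dx":0,"dy":0,"dz":-0.13,"rx":0,"ry":0,"rz":0}
    - {"dx":0,"dy":0,"dz":-0.13,"rx":0,"ry":0,"rz":0}

```text
t: 12.8
tcp_pos: [0.5159, -0.0982, 0.2199]
tool_rot: [0.108, 0.803, 0.078, -0.581]
force: [-0.1, 0.7, -2.1]
finger_gap: 0.738
gripper_force: 55.3
```

```bash
python3 st.py
cat > cp.py <<'E'
from cap import *
a=now();z=a[1].apply(AX);c=a[0]+a[1].apply(CT);print("cap",c.round(4),"axis",z.round(3))
E
python3 cp.py
```

```text
t 12.8 tcp [ 0.5159 -0.0982  0.2199] z [-0.916  0.251 -0.313] y [ 0.265  0.964 -0.001] q [-0.354  1.008  1.019 -0.117  2.362 -1.68 ] F [-0.1  0.7 -2.1] T [-0.18 -0.61 -0.05] gap 0.738 gf 55.3
cap [ 0.536  -0.1046  0.2275] axis [-0.001  0.001  1.   ]
```

move_arm:
  targets:
    - {"dx":0,"dy":0,"dz":-0.04,"rx":0,"ry":0,"rz":0}
    - {"dx":0,"dy":0,"dz":-0.04,"rx":0,"ry":0,"rz":0}
    - {"dx":0,"dy":0,"dz":-0.04,"rx":0,"ry":0,"rz":0}
    - {"dx":0,"dy":0,"dz":-0.04,"rx":0,"ry":0,"rz":0}
    - {"dx":0,"dy":0,"dz":-0.03,"rx":0,"ry":0,"rz":0}
    - {"dx":0,"dy":0,"dz":-0.03,"rx":0,"ry":0,"rz":0}
    - {"dx":0,"dy":0,"dz":-0.03,"rx":0,"ry":0,"rz":0}
    - {"dx":0,"dy":0,"dz":-0.03,"rx":0,"ry":0,"rz":0}
    - {"dx":0,"dy":0,"dz":-0.03,"rx":0,"ry":0,"rz":0}
    - {"dx":0,"dy":0,"dz":-0.02,"rx":0,"ry":0,"rz":0}

```text
t: 14.05
tcp_pos: [0.5158, -0.0982, 0.2137]
tool_rot: [0.109, 0.802, 0.078, -0.582]
force: [2.8, -0.7, 7.5]
finger_gap: 0.743
gripper_force: 55.6
```

```bash
python3 st.py;python3 cp.py
```

```text
t 14.05 tcp [ 0.5158 -0.0982  0.2137] z [-0.917  0.252 -0.311] y [ 0.265  0.964 -0.001] q [-0.354  1.016  1.02  -0.116  2.356 -1.678] F [ 2.8 -0.7  7.5] T [-0.12  0.33 -0.01] gap 0.743 gf 55.6
cap [ 0.536  -0.1046  0.2214] axis [0.001 0.001 1.   ]
```

move_arm:
  targets:
    - {"dx":0,"dy":0,"dz":0,"rx":0,"ry":0,"rz":0}
    - {"dx":0,"dy":0,"dz":0,"rx":0,"ry":0,"rz":0}
    - {"dx":0,"dy":0,"dz":0,"rx":0,"ry":0,"rz":0}
    - {"dx":0,"dy":0,"dz":0,"rx":0,"ry":0,"rz":0}
    - {"dx":0,"dy":0,"dz":0,"rx":0,"ry":0,"rz":0}
    - {"dx":0.27,"dy":-0.075,"dz":0.093,"rx":0,"ry":0,"rz":0}
    - {"dx":0.54,"dy":-0.15,"dz":0.187,"rx":0,"ry":0,"rz":0}
    - {"dx":0.73,"dy":-0.2,"dz":0.25,"rx":0,"ry":0,"rz":0}
    - {"dx":0.92,"dy":-0.25,"dz":0.31,"rx":0,"ry":0,"rz":0}
    - {"dx":0.92,"dy":-0.25,"dz":0.31,"rx":0,"ry":0,"rz":0}
  claw: 100

```text
t: 15.3
tcp_pos: [0.6013, -0.1216, 0.2411]
tool_rot: [0.108, 0.803, 0.078, -0.581]
force: [0.5, 0.5, -0.2]
finger_gap: 1.001
gripper_force: 0.0
```

```bash
python3 st.py
python3 - <<'E'
from plan import *
a=now();T=tool(0,0)*R.from_euler('z',np.pi/2)
print(T.as_matrix()[:,1])
T=min([tool(0,0)*R.from_euler('z',x) for x in(np.pi/2,-np.pi/2)],key=lambda T:(T*a[1].inv()).magnitude())
w=(T*a[1].inv()).as_rotvec();print(w)
b=seg(a[0],a[1],[.58,-.11,.35],R.from_rotvec(w/2)*a[1],10,a[2])
c=seg(b[0],b[1],[.5356,-.1055,.30],T,10,b[2])
E
```

```text
t 15.3 tcp [ 0.6013 -0.1216  0.2411] z [-0.916  0.251 -0.313] y [ 0.265  0.964 -0.001] q [-0.345  1.122  0.665 -0.143  2.602 -1.718] F [ 0.5  0.5 -0.2] T [-0.1  -0.4   0.02] gap 1.001 gf 0.0
[1.00000000e+00 2.22044605e-16 0.00000000e+00]
[-1.06070121 -0.80915145 -1.11818604]
rows x10: [-0.085, 0.046, 0.436, -0.101, -0.077, -0.107]
  end [ 0.5801 -0.1101  0.3501] q [-0.44  0.68  0.98  0.14  2.13 -0.98] max speed frac 0.26
rows x10: [-0.178, 0.018, -0.2, -0.102, -0.077, -0.107]
  end [ 0.5356 -0.1056  0.3001] q [-0.4   0.34  1.54 -0.    1.25 -0.4 ] max speed frac 0.23
```

move_arm:
  targets:
    - {"dx":-0.085,"dy":0.046,"dz":0.44,"rx":-0.1,"ry":-0.077,"rz":-0.107}
    - {"dx":-0.085,"dy":0.046,"dz":0.44,"rx":-0.1,"ry":-0.077,"rz":-0.107}
    - {"dx":-0.085,"dy":0.046,"dz":0.44,"rx":-0.1,"ry":-0.077,"rz":-0.107}
    - {"dx":-0.085,"dy":0.046,"dz":0.44,"rx":-0.1,"ry":-0.077,"rz":-0.107}
    - {"dx":-0.085,"dy":0.046,"dz":0.44,"rx":-0.1,"ry":-0.077,"rz":-0.107}
    - {"dx":-0.085,"dy":0.046,"dz":0.44,"rx":-0.1,"ry":-0.077,"rz":-0.107}
    - {"dx":-0.085,"dy":0.046,"dz":0.44,"rx":-0.1,"ry":-0.077,"rz":-0.107}
    - {"dx":-0.085,"dy":0.046,"dz":0.44,"rx":-0.1,"ry":-0.077,"rz":-0.107}
    - {"dx":-0.085,"dy":0.046,"dz":0.44,"rx":-0.1,"ry":-0.077,"rz":-0.107}
    - {"dx":-0.085,"dy":0.046,"dz":0.44,"rx":-0.1,"ry":-0.077,"rz":-0.107}

```text
t: 16.55
tcp_pos: [0.5793, -0.1101, 0.3514]
tool_rot: [0.45, 0.833, 0.046, -0.32]
force: [0.9, 0.2, 0.3]
finger_gap: 0.999
gripper_force: 0.0
```

```bash
python3 st.py
python3 - <<'E'
from plan import *
a=now();T=min([tool(0,0)*R.from_euler('z',x) for x in(np.pi/2,-np.pi/2)],key=lambda T:(T*a[1].inv()).magnitude())
c=seg(a[0],a[1],[.5356,-.1055,.30],T,10,a[2])
E
python3 shot.py c4
```

```text
t 16.55 tcp [ 0.5793 -0.1101  0.3514] z [-0.492  0.365 -0.79 ] y [ 0.778  0.592 -0.212] q [-0.439  0.677  0.977  0.143  2.132 -0.984] F [0.9 0.2 0.3] T [-0.23 -0.19  0.  ] gap 0.999 gf 0.0
rows x10: [-0.175, 0.018, -0.206, -0.102, -0.077, -0.107]
  end [ 0.5356 -0.1056  0.2999] q [-0.4   0.34  1.55  0.    1.25 -0.4 ] max speed frac 0.23
```

View pics/c4.png

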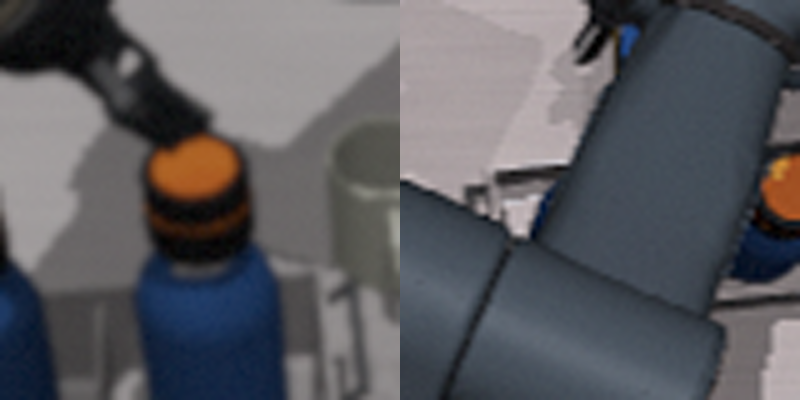

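The cap stands upright on the neck: its orange top is at about scene pixel (229,168). I'll measure its height and move above it.

move_arm:
  targets:
    - {"dx":-0.175,"dy":0.018,"dz":-0.2,"rx":-0.102,"ry":-0.077,"rz":-0.107}
    - {"dx":-0.175,"dy":0.018,"dz":-0.2,"rx":-0.102,"ry":-0.077,"rz":-0.107}
    - {"dx":-0.175,"dy":0.018,"dz":-0.2,"rx":-0.102,"ry":-0.077,"rz":-0.107}
    - {"dx":-0.175,"dy":0.018,"dz":-0.2,"rx":-0.102,"ry":-0.077,"rz":-0.107}
    - {"dx":-0.175,"dy":0.018,"dz":-0.2,"rx":-0.102,"ry":-0.077,"rz":-0.107}
    - {"dx":-0.175,"dy":0.018,"dz":-0.2,"rx":-0.102,"ry":-0.077,"rz":-0.107}
    - {"dx":-0.175,"dy":0.018,"dz":-0.2,"rx":-0.102,"ry":-0.077,"rz":-0.107}
    - {"dx":-0.175,"dy":0.018,"dz":-0.2,"rx":-0.102,"ry":-0.077,"rz":-0.107}
    - {"dx":-0.175,"dy":0.018,"dz":-0.2,"rx":-0.102,"ry":-0.077,"rz":-0.107}
    - {"dx":-0.175,"dy":0.018,"dz":-0.2,"rx":-0.102,"ry":-0.077,"rz":-0.107}

```text
t: 17.9
tcp_pos: [0.5354, -0.1054, 0.2999]
tool_rot: [0.707, 0.707, 0.001, -0.0]
force: [0.5, 0.4, -0.1]
finger_gap: 1.0
gripper_force: 0.0
```

```bash
python3 st.py
python3 - <<'E'
from plan import *
i=cv2.imread("pics/c4_s.png").astype(int);m=np.zeros(i.shape[:2],np.uint8);m[155:178,215:245]=(i[155:178,215:245,2]-i[155:178,215:245,0]>50)
k,l,st,c=cv2.connectedComponentsWithStats(m);j=1+np.argmax(st[1:,4]);print(st[j],c[j])
for z in(.237,.240,.243,.246,.249):print(z,back("scene",c[j],z)[:2].round(4),proj("scene",[[.5356,-.1055,z]]).round(2))
E
```

```text
t 17.9 tcp [ 0.5354 -0.1054  0.2999] z [ 0.001  0.001 -1.   ] y [1.    0.001 0.001] q [-0.4    0.344  1.546  0.002  1.252 -0.401] F [ 0.5  0.4 -0.1] T [ 0.05 -0.04  0.01] gap 1.0 gf 0.0
[220 162  18  13 177] [228.44632768 168.21468927]
0.237 [ 0.5332 -0.1051] [[228.25 168.8 ]]
0.24 [ 0.5363 -0.1046] [[228.16 168.05]]
0.243 [ 0.5395 -0.1042] [[228.07 167.29]]
0.246 [ 0.5426 -0.1038] [[227.98 166.54]]
0.249 [ 0.5457 -0.1034] [[227.89 165.78]]
```

move_arm:
  targets:
    - {"dx":0,"dy":0,"dz":-0.4,"rx":0,"ry":0,"rz":0}
    - {"dx":0,"dy":0,"dz":-0.4,"rx":0,"ry":0,"rz":0}
    - {"dx":0,"dy":0,"dz":-0.4,"rx":0,"ry":0,"rz":0}
    - {"dx":0,"dy":0,"dz":-0.4,"rx":0,"ry":0,"rz":0}
    - {"dx":0,"dy":0,"dz":-0.4,"rx":0,"ry":0,"rz":0}
    - {"dx":0,"dy":0,"dz":-0.4,"rx":0,"ry":0,"rz":0}
    - {"dx":0,"dy":0,"dz":-0.4,"rx":0,"ry":0,"rz":0}
    - {"dx":0,"dy":0,"dz":-0.4,"rx":0,"ry":0,"rz":0}
    - {"dx":0,"dy":0,"dz":-0.4,"rx":0,"ry":0,"rz":0}
    - {"dx":0,"dy":0,"dz":-0.3,"rx":0,"ry":0,"rz":0}

```text
t: 19.15
tcp_pos: [0.5353, -0.1053, 0.2024]
tool_rot: [0.707, 0.708, 0.001, -0.001]
force: [-0.1, -0.1, 0.7]
finger_gap: 1.005
gripper_force: 0.0
```

move_arm:
  targets:
    - {"dx":0,"dy":0,"dz":0,"rx":0,"ry":0,"rz":0}
    - {"dx":0,"dy":0,"dz":0,"rx":0,"ry":0,"rz":0}
    - {"dx":0,"dy":0,"dz":0,"rx":0,"ry":0,"rz":0}
    - {"dx":0,"dy":0,"dz":0,"rx":0,"ry":0,"rz":0}
    - {"dx":0,"dy":0,"dz":0,"rx":0,"ry":0,"rz":0}
    - {"dx":0,"dy":0,"dz":0,"rx":0,"ry":0,"rz":0}
    - {"dx":0,"dy":0,"dz":0,"rx":0,"ry":0,"rz":0}
    - {"dx":0,"dy":0,"dz":0,"rx":0,"ry":0,"rz":0}
    - {"dx":0,"dy":0,"dz":0,"rx":0,"ry":0,"rz":0}
    - {"dx":0,"dy":0,"dz":0,"rx":0,"ry":0,"rz":0}
  claw: 0
  newtons: 25

```text
t: 20.4
tcp_pos: [0.5356, -0.1054, 0.2032]
tool_rot: [0.707, 0.708, 0.001, -0.0]
force: [0.5, 0.1, -0.0]
finger_gap: 0.744
gripper_force: 27.9
```

```bash
python3 st.py
```

```text
t 20.4 tcp [ 0.5356 -0.1054  0.2032] z [ 0.001  0.002 -1.   ] y [1.    0.001 0.001] q [-0.401  0.457  1.663  0.003  1.021 -0.404] F [ 0.5  0.1 -0. ] T [ 0.05 -0.12  0.01] gap 0.744 gf 27.9
```

move_arm:
  targets:
    - {"dx":0,"dy":0,"dz":-0.02,"rx":0,"ry":0,"rz":0.067}
    - {"dx":0,"dy":0,"dz":-0.02,"rx":0,"ry":0,"rz":0.067}
    - {"dx":0,"dy":0,"dz":0,"rx":0,"ry":0,"rz":0.067}
    - {"dx":0,"dy":0,"dz":0,"rx":0,"ry":0,"rz":0.067}
    - {"dx":0,"dy":0,"dz":0,"rx":0,"ry":0,"rz":0.067}
    - {"dx":0,"dy":0,"dz":0,"rx":0,"ry":0,"rz":0.067}
    - {"dx":0,"dy":0,"dz":0,"rx":0,"ry":0,"rz":0.067}
    - {"dx":0,"dy":0,"dz":0,"rx":0,"ry":0,"rz":0.067}
    - {"dx":0,"dy":0,"dz":0,"rx":0,"ry":0,"rz":0.067}
    - {"dx":0,"dy":0,"dz":0,"rx":0,"ry":0,"rz":0.067}

```text
t: 21.65
tcp_pos: [0.5358, -0.1057, 0.2045]
tool_rot: [0.572, 0.82, 0.001, 0.0]
force: [-2.9, 0.5, 14.5]
finger_gap: 0.738
gripper_force: 29.1
```

```bash
python3 st.py
```

```text
t 21.65 tcp [ 0.5358 -0.1057  0.2045] z [ 0.002  0.002 -1.   ] y [0.938 0.346 0.002] q [-0.401  0.456  1.661  0.003  1.023 -0.755] F [-2.9  0.5 14.5] T [-0.    0.7  -0.34] gap 0.738 gf 29.1
```

move_arm:
  targets:
    - {"dx":0,"dy":0,"dz":0.008,"rx":0,"ry":0,"rz":0.05}
    - {"dx":0,"dy":0,"dz":0.008,"rx":0,"ry":0,"rz":0.05}
    - {"dx":0,"dy":0,"dz":0.008,"rx":0,"ry":0,"rz":0.05}
    - {"dx":0,"dy":0,"dz":0.008,"rx":0,"ry":0,"rz":0.05}
    - {"dx":0,"dy":0,"dz":0.008,"rx":0,"ry":0,"rz":0.05}
    - {"dx":0,"dy":0,"dz":0.008,"rx":0,"ry":0,"rz":0.05}
    - {"dx":0,"dy":0,"dz":0.008,"rx":0,"ry":0,"rz":0.05}
    - {"dx":0,"dy":0,"dz":0.008,"rx":0,"ry":0,"rz":0.05}
    - {"dx":0,"dy":0,"dz":0.008,"rx":0,"ry":0,"rz":0.05}
    - {"dx":0,"dy":0,"dz":0.008,"rx":0,"ry":0,"rz":0.05}

```text
t: 22.9
tcp_pos: [0.5357, -0.1058, 0.2057]
tool_rot: [0.46, 0.888, 0.001, 0.0]
force: [-2.0, 0.0, 9.3]
finger_gap: 0.74
gripper_force: 28.7
```

```bash
python3 st.py
```

```text
t 22.9 tcp [ 0.5357 -0.1058  0.2057] z [ 0.001  0.001 -1.   ] y [0.817 0.577 0.001] q [-0.401  0.454  1.659  0.002  1.028 -1.017] F [-2.   0.   9.3] T [-0.02  0.38 -0.28] gap 0.74 gf 28.7
```

move_arm:
  targets:
    - {"dx":0,"dy":0,"dz":0.004,"rx":0,"ry":0,"rz":0.05}
    - {"dx":0,"dy":0,"dz":0.004,"rx":0,"ry":0,"rz":0.05}
    - {"dx":0,"dy":0,"dz":0.004,"rx":0,"ry":0,"rz":0.05}
    - {"dx":0,"dy":0,"dz":0.004,"rx":0,"ry":0,"rz":0.05}
    - {"dx":0,"dy":0,"dz":0.004,"rx":0,"ry":0,"rz":0.05}
    - {"dx":0,"dy":0,"dz":0.004,"rx":0,"ry":0,"rz":0.05}
    - {"dx":0,"dy":0,"dz":0.004,"rx":0,"ry":0,"rz":0.05}
    - {"dx":0,"dy":0,"dz":0.004,"rx":0,"ry":0,"rz":0.05}
    - {"dx":0,"dy":0,"dz":0.004,"rx":0,"ry":0,"rz":0.05}
    - {"dx":0,"dy":0,"dz":0.004,"rx":0,"ry":0,"rz":0.05}

```text
t: 24.15
tcp_pos: [0.5358, -0.106, 0.2069]
tool_rot: [0.34, 0.94, 0.0, 0.0]
force: [-2.9, -0.4, 9.7]
finger_gap: 0.743
gripper_force: 28.7
```

```bash
python3 st.py
```

```text
t 24.15 tcp [ 0.5358 -0.106   0.2069] z [ 0.     0.001 -1.   ] y [0.639 0.769 0.001] q [-4.000e-01  4.530e-01  1.658e+00  1.000e-03  1.031e+00 -1.278e+00] F [-2.9 -0.4  9.7] T [-0.18  0.52 -0.28] gap 0.743 gf 28.7
```

move_arm:
  targets:
    - {"dx":0,"dy":0,"dz":0.004,"rx":0,"ry":0,"rz":0.04}
    - {"dx":0,"dy":0,"dz":0.004,"rx":0,"ry":0,"rz":0.04}
    - {"dx":0,"dy":0,"dz":0.004,"rx":0,"ry":0,"rz":0.04}
    - {"dx":0,"dy":0,"dz":0.004,"rx":0,"ry":0,"rz":0.04}
    - {"dx":0,"dy":0,"dz":0.004,"rx":0,"ry":0,"rz":0.04}
    - {"dx":0,"dy":0,"dz":0.004,"rx":0,"ry":0,"rz":0.04}
    - {"dx":0,"dy":0,"dz":0.004,"rx":0,"ry":0,"rz":0.04}
    - {"dx":0,"dy":0,"dz":0.004,"rx":0,"ry":0,"rz":0.04}
    - {"dx":0,"dy":0,"dz":0.004,"rx":0,"ry":0,"rz":0.04}
    - {"dx":0,"dy":0,"dz":0.004,"rx":0,"ry":0,"rz":0.04}

```text
t: 25.4
tcp_pos: [0.5358, -0.1061, 0.2077]
tool_rot: [0.24, 0.971, 0.0, -0.0]
force: [-1.9, -0.8, 8.4]
finger_gap: 0.742
gripper_force: 28.6
```

```bash
python3 st.py
```

```text
t 25.4 tcp [ 0.5358 -0.1061  0.2077] z [-0.  0. -1.] y [0.466 0.885 0.   ] q [-0.4    0.452  1.657  0.     1.033 -1.487] F [-1.9 -0.8  8.4] T [-0.24  0.36 -0.24] gap 0.742 gf 28.6
```

move_arm:
  targets:
    - {"dx":0,"dy":0,"dz":0.003,"rx":0,"ry":0,"rz":0.04}
    - {"dx":0,"dy":0,"dz":0.003,"rx":0,"ry":0,"rz":0.04}
    - {"dx":0,"dy":0,"dz":0.003,"rx":0,"ry":0,"rz":0.04}
    - {"dx":0,"dy":0,"dz":0.003,"rx":0,"ry":0,"rz":0.04}
    - {"dx":0,"dy":0,"dz":0.003,"rx":0,"ry":0,"rz":0.04}
    - {"dx":0,"dy":0,"dz":0.003,"rx":0,"ry":0,"rz":0.04}
    - {"dx":0,"dy":0,"dz":0.003,"rx":0,"ry":0,"rz":0.04}
    - {"dx":0,"dy":0,"dz":0.003,"rx":0,"ry":0,"rz":0.04}
    - {"dx":0,"dy":0,"dz":0.003,"rx":0,"ry":0,"rz":0.04}
    - {"dx":0,"dy":0,"dz":0.003,"rx":0,"ry":0,"rz":0.04}

```text
t: 26.65
tcp_pos: [0.5353, -0.1052, 0.2064]
tool_rot: [0.137, 0.991, 0.001, -0.001]
force: [-1.0, -0.3, -1.5]
finger_gap: 0.74
gripper_force: 28.0
```

```bash
python3 st.py
```

```text
t 26.65 tcp [ 0.5353 -0.1052  0.2064] z [-0.003  0.002 -1.   ] y [0.271 0.963 0.001] q [-3.990e-01  4.540e-01  1.658e+00  1.000e-03  1.033e+00 -1.696e+00] F [-1.  -0.3 -1.5] T [-0.14  0.04 -0.04] gap 0.74 gf 28.0
```

move_arm:
  targets:
    - {"dx":0,"dy":0,"dz":-0.03,"rx":0,"ry":0,"rz":0.02}
    - {"dx":0,"dy":0,"dz":-0.03,"rx":0,"ry":0,"rz":0.02}
    - {"dx":0,"dy":0,"dz":-0.03,"rx":0,"ry":0,"rz":0.02}
    - {"dx":0,"dy":0,"dz":-0.03,"rx":0,"ry":0,"rz":0}
    - {"dx":0,"dy":0,"dz":-0.03,"rx":0,"ry":0,"rz":0}
    - {"dx":0,"dy":0,"dz":-0.03,"rx":0,"ry":0,"rz":0}
    - {"dx":0,"dy":0,"dz":-0.03,"rx":0,"ry":0,"rz":0}
    - {"dx":0,"dy":0,"dz":-0.03,"rx":0,"ry":0,"rz":0}
    - {"dx":0,"dy":0,"dz":-0.03,"rx":0,"ry":0,"rz":0}
    - {"dx":0,"dy":0,"dz":-0.03,"rx":0,"ry":0,"rz":0}

```text
t: 27.9
tcp_pos: [0.5354, -0.1053, 0.1999]
tool_rot: [0.122, 0.993, 0.001, -0.001]
force: [-2.5, 0.7, 5.8]
finger_gap: 0.746
gripper_force: 28.6
```

```bash
python3 st.py
```

```text
t 27.9 tcp [ 0.5354 -0.1053  0.1999] z [-0.002  0.002 -1.   ] y [0.242 0.97  0.001] q [-3.990e-01  4.630e-01  1.664e+00  1.000e-03  1.017e+00 -1.726e+00] F [-2.5  0.7  5.8] T [ 0.05  0.33 -0.01] gap 0.746 gf 28.6
```

The thread has dropped in: force vanished at about 74°, and the cap is now 8 mm below its peak. I'll screw it down clockwise.

move_arm:
  targets:
    - {"dx":0,"dy":0,"dz":0,"rx":0,"ry":0,"rz":0}
    - {"dx":0,"dy":0,"dz":0,"rx":0,"ry":0,"rz":0}
    - {"dx":0,"dy":0,"dz":-0.012,"rx":0,"ry":0,"rz":-0.133}
    - {"dx":0,"dy":0,"dz":-0.012,"rx":0,"ry":0,"rz":-0.133}
    - {"dx":0,"dy":0,"dz":-0.012,"rx":0,"ry":0,"rz":-0.133}
    - {"dx":0,"dy":0,"dz":-0.012,"rx":0,"ry":0,"rz":-0.133}
    - {"dx":0,"dy":0,"dz":-0.012,"rx":0,"ry":0,"rz":-0.133}
    - {"dx":0,"dy":0,"dz":-0.012,"rx":0,"ry":0,"rz":-0.133}
    - {"dx":0,"dy":0,"dz":-0.012,"rx":0,"ry":0,"rz":-0.133}
    - {"dx":0,"dy":0,"dz":-0.012,"rx":0,"ry":0,"rz":-0.133}
  claw: 0
  newtons: 60

```text
t: 29.15
tcp_pos: [0.5375, -0.1061, 0.198]
tool_rot: [0.391, 0.92, 0.001, 0.002]
force: [1.3, -0.1, 3.4]
finger_gap: 0.738
gripper_force: 64.5
```

```bash
python3 st.py
```

```text
t 29.15 tcp [ 0.5375 -0.1061  0.198 ] z [ 0.004  0.    -1.   ] y [0.72  0.694 0.003] q [-0.4    0.466  1.665  0.002  1.007 -1.168] F [ 1.3 -0.1  3.4] T [-0.19 -0.24  0.08] gap 0.738 gf 64.5
```

move_arm:
  targets:
    - {"dx":0,"dy":0,"dz":-0.012,"rx":0,"ry":0,"rz":-0.133}
    - {"dx":0,"dy":0,"dz":-0.012,"rx":0,"ry":0,"rz":-0.133}
    - {"dx":0,"dy":0,"dz":-0.012,"rx":0,"ry":0,"rz":-0.133}
    - {"dx":0,"dy":0,"dz":-0.012,"rx":0,"ry":0,"rz":-0.133}
    - {"dx":0,"dy":0,"dz":-0.012,"rx":0,"ry":0,"rz":-0.133}
    - {"dx":0,"dy":0,"dz":-0.012,"rx":0,"ry":0,"rz":-0.133}
    - {"dx":0,"dy":0,"dz":-0.012,"rx":0,"ry":0,"rz":-0.133}
    - {"dx":0,"dy":0,"dz":-0.012,"rx":0,"ry":0,"rz":-0.133}
    - {"dx":0,"dy":0,"dz":-0.012,"rx":0,"ry":0,"rz":-0.133}
    - {"dx":0,"dy":0,"dz":-0.012,"rx":0,"ry":0,"rz":-0.133}

```text
t: 30.4
tcp_pos: [0.5372, -0.1068, 0.1951]
tool_rot: [0.682, 0.732, 0.001, 0.002]
force: [0.3, -2.9, 5.8]
finger_gap: 0.733
gripper_force: 64.6
```

```bash
python3 st.py
```

```text
t 30.4 tcp [ 0.5372 -0.1068  0.1951] z [ 0.005 -0.001 -1.   ] y [0.997 0.071 0.005] q [-4.010e-01  4.690e-01  1.669e+00  1.000e-03  9.980e-01 -4.730e-01] F [ 0.3 -2.9  5.8] T [-0.47  0.11  0.04] gap 0.733 gf 64.6
```

move_arm:
  targets:
    - {"dx":0,"dy":0,"dz":-0.006,"rx":0,"ry":0,"rz":-0.067}
    - {"dx":0,"dy":0,"dz":-0.006,"rx":0,"ry":0,"rz":-0.067}
    - {"dx":0,"dy":0,"dz":-0.006,"rx":0,"ry":0,"rz":-0.067}
    - {"dx":0,"dy":0,"dz":-0.006,"rx":0,"ry":0,"rz":-0.067}
    - {"dx":0,"dy":0,"dz":-0.006,"rx":0,"ry":0,"rz":-0.067}
    - {"dx":0,"dy":0,"dz":-0.006,"rx":0,"ry":0,"rz":-0.067}
    - {"dx":0,"dy":0,"dz":-0.006,"rx":0,"ry":0,"rz":-0.067}
    - {"dx":0,"dy":0,"dz":-0.006,"rx":0,"ry":0,"rz":-0.067}
    - {"dx":0,"dy":0,"dz":-0.006,"rx":0,"ry":0,"rz":-0.067}
    - {"dx":0,"dy":0,"dz":-0.006,"rx":0,"ry":0,"rz":-0.067}

```text
t: 31.65
tcp_pos: [0.5365, -0.107, 0.195]
tool_rot: [0.797, 0.604, 0.001, 0.002]
force: [-1.1, -2.3, 14.0]
finger_gap: 0.734
gripper_force: 65.6
```

```bash
python3 st.py
```

```text
t 31.65 tcp [ 0.5365 -0.107   0.195 ] z [ 0.004 -0.003 -1.   ] y [ 0.963 -0.27   0.005] q [-4.010e-01  4.690e-01  1.671e+00 -1.000e-03  9.970e-01 -1.260e-01] F [-1.1 -2.3 14. ] T [-0.01  1.06  1.2 ] gap 0.734 gf 65.6
```

move_arm:
  targets:
    - {"dx":0,"dy":0,"dz":0,"rx":0,"ry":0,"rz":0}
    - {"dx":0,"dy":0,"dz":0,"rx":0,"ry":0,"rz":0}
    - {"dx":0,"dy":0,"dz":0,"rx":0,"ry":0,"rz":-0.04}
    - {"dx":0,"dy":0,"dz":0,"rx":0,"ry":0,"rz":-0.04}
    - {"dx":0,"dy":0,"dz":0,"rx":0,"ry":0,"rz":-0.04}
    - {"dx":0,"dy":0,"dz":0,"rx":0,"ry":0,"rz":-0.04}
    - {"dx":0,"dy":0,"dz":0,"rx":0,"ry":0,"rz":-0.04}
    - {"dx":0,"dy":0,"dz":0,"rx":0,"ry":0,"rz":-0.04}
    - {"dx":0,"dy":0,"dz":0,"rx":0,"ry":0,"rz":-0.04}
    - {"dx":0,"dy":0,"dz":0,"rx":0,"ry":0,"rz":-0.04}
  claw: 0
  newtons: 90

```text
t: 32.9
tcp_pos: [0.5362, -0.1067, 0.1951]
tool_rot: [0.842, 0.539, 0.0, 0.003]
force: [-1.1, -2.0, 14.5]
finger_gap: 0.727
gripper_force: 94.6
```

```bash
python3 st.py
```

```text
t 32.9 tcp [ 0.5362 -0.1067  0.1951] z [ 0.003 -0.004 -1.   ] y [ 0.908 -0.419  0.005] q [-0.399  0.468  1.671 -0.003  0.997  0.035] F [-1.1 -2.  14.5] T [0.2  1.05 2.98] gap 0.727 gf 94.6
```

Torque has risen to 3 Nm with no further sinking, so the cap is home. I'll let go, rise clear and look.

move_arm:
  targets:
    - {"dx":0,"dy":0,"dz":0,"rx":0,"ry":0,"rz":0}
    - {"dx":0,"dy":0,"dz":0,"rx":0,"ry":0,"rz":0}
    - {"dx":0,"dy":0,"dz":0,"rx":0,"ry":0,"rz":0}
    - {"dx":0,"dy":0,"dz":0,"rx":0,"ry":0,"rz":0}
    - {"dx":0,"dy":0,"dz":0,"rx":0,"ry":0,"rz":0}
    - {"dx":0,"dy":0,"dz":0,"rx":0,"ry":0,"rz":0}
    - {"dx":0,"dy":0,"dz":0.4,"rx":0,"ry":0,"rz":0}
    - {"dx":0,"dy":0,"dz":0.8,"rx":0,"ry":0,"rz":0}
    - {"dx":0,"dy":0,"dz":0.8,"rx":0,"ry":0,"rz":0}
    - {"dx":0,"dy":0,"dz":0.8,"rx":0,"ry":0,"rz":0}
  claw: 100

```text
t: 34.15
tcp_pos: [0.5356, -0.1053, 0.2639]
tool_rot: [0.846, 0.533, 0.002, 0.0]
force: [0.0, 0.4, 0.4]
finger_gap: 1.004
gripper_force: 0.0
```

move_arm:
  targets:
    - {"dx":0,"dy":0,"dz":0.8,"rx":0,"ry":0,"rz":0}
    - {"dx":0,"dy":0,"dz":0.8,"rx":0,"ry":0,"rz":0}
    - {"dx":-0.2,"dy":0.4,"dz":0.8,"rx":0,"ry":0,"rz":0}
    - {"dx":-0.2,"dy":0.6,"dz":0.4,"rx":0,"ry":0,"rz":0}
    - {"dx":-0.2,"dy":0.8,"dz":0,"rx":0,"ry":0,"rz":0}
    - {"dx":-0.2,"dy":0.8,"dz":0,"rx":0,"ry":0,"rz":0}
    - {"dx":-0.2,"dy":0.8,"dz":0,"rx":0,"ry":0,"rz":0}
    - {"dx":-0.2,"dy":0.8,"dz":0,"rx":0,"ry":0,"rz":0}
    - {"dx":-0.2,"dy":0.8,"dz":0,"rx":0,"ry":0,"rz":0}
    - {"dx":0,"dy":0,"dz":0,"rx":0,"ry":0,"rz":0}

```text
t: 35.4
tcp_pos: [0.4998, 0.0213, 0.3323]
tool_rot: [0.845, 0.534, 0.001, -0.0]
force: [-0.1, 0.2, 0.2]
finger_gap: 1.002
gripper_force: 0.0
```

```bash
python3 st.py; python3 shot.py c5
python3 - <<'E'
from h import *
i=cv2.imread("pics/c5_s.png").astype(int)
for nm,(x0,y0,x1,y1),xy in(("open",(214,155,246,184),(.5356,-.1055)),("closed",(165,160,195,195),(.5477,-.2488))):
    m=(i[y0:y1,x0:x1,2]-i[y0:y1,x0:x1,0]>60).astype(np.uint8);k,l,st,c=cv2.connectedComponentsWithStats(m);j=1+np.argmax(st[1:,4])
    u=c[j]+[x0,y0];print(nm,st[j],u,"z fits",[(z,(proj("scene",[[*xy,z]])[0]-u).round(2).tolist()) for z in(.232,.237,.242)])
E
```

```text
t 35.4 tcp [0.4998 0.0213 0.3323] z [ 0.001  0.002 -1.   ] y [ 0.903 -0.429  0.   ] q [-0.182  0.242  1.603  0.002  1.295  0.26 ] F [-0.1  0.2  0.2] T [-0.06 -0.01 -0.01] gap 1.002 gf 0.0
open [  6  10  17  12 168] [228.  170.5] z fits [(0.232, [0.4, -0.46]), (0.237, [0.25, -1.7]), (0.242, [0.1, -2.96])]
closed [  5   9  17  12 170] [178.10588235 174.32941176] z fits [(0.232, [0.24, -0.26]), (0.237, [-0.05, -1.5]), (0.242, [-0.34, -2.75])]
```

View pics/c5.png

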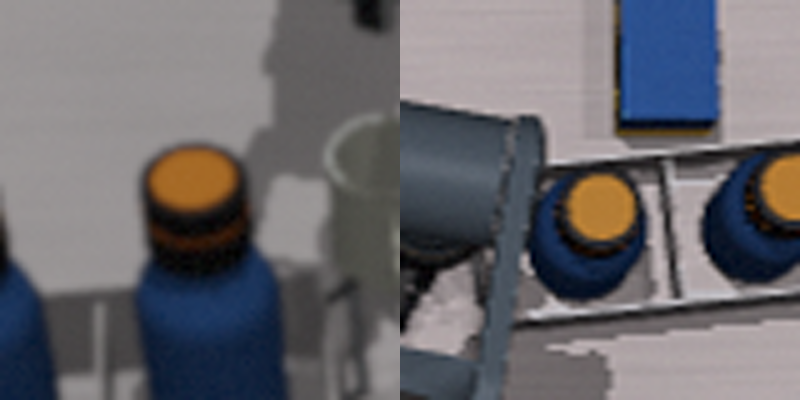

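The cap is upright on the flask, with its top at scene pixel (228,170.5). That puts it at z ≈ 0.232, level with the closed flask, and nothing else has moved. I'll hand it in.

```bash
python3 -c "
from station import order
print(order.sign_off())"
```

```text
the job is handed in; nothing more can be done
None
```

The cap is back on the open blue flask, screwed down until torque rose to 3 Nm with no further sinking; its top is level with the closed flask's, the gripper is clear, and I handed the job in at about 35.5 s (no verdict was shown).

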